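# Clamp a module in the bayonet-plunger fixture

### The arm

A 6-joint arm with a two-finger parallel gripper is mounted at the origin on a cart in front of the work surface, level with it; the furniture and walls round the work are solid. World frame = base frame: x ahead of the robot, y to its left, z up, the work surface at z = 0. Lengths are in mm, angles in degrees, forces in N, time in s.
With the tool pointing down it reaches from about 150 to 775 mm from the base axis. Payload 6.1 kg.
Tool frame: the origin (TCP) lies at the centre of the arm's flange, where the gripper is bolted on; the fingertips stand bot.tip_reach ahead of it and the grasp point (between the pads) lies 155 mm ahead of it (bot.tip_reach is the distance from the TCP to the fingertips, in mm); z points along the fingers, y is the direction in which the jaws open and shut (so a half turn about z gives the same grasp; the last joint's range is limited). The gripper opens to 85 mm and grips with 20 to 120 N. Pads are 22 mm wide; open, the fingers measure 114 mm over their backs; the gripper's body (76 mm by 85 mm) begins 54 mm behind the grasp point. The pads swing forward as they close: fully open they stand 13 mm farther back than shut.
Start: joints at [-70.989, 7.208, -2.269, 80.523, 0, 90], TCP at [171.01, -496.351, 404.695] pointing down, gripper open.
Joint ranges: [-155.77, 155.77], [-54.66, 111.73], [-72.52, 77.12], [-102.08, 115.82], [-83.92, 84.16], [-180, 180]. Speed limits (degrees/s): [136.94, 136.94, 172.46, 180, 180, 180].

### API

Orientations are given as [roll, pitch, yaw] about the fixed x, y, z axes, in that order (R = Rz(yaw) Ry(pitch) Rx(roll)).
In Python, from workcell import monitor, viewer, job_done, bot gives the robot as it stands.
- The arm moves only by the tool drive_tool, never from a script. Its argument "plan" is a list of rows, each a list of 7 numbers: the turn, a rotation vector about the tool's x, y, z in rad, then the shift along the tool's x, y, z in m, then the closure, from 0 (fully open) to 1 (shut). In form: [[wx, wy, wz, dx, dy, dz, gripper], ...]. A call has exactly 10 rows; each row is the pose to reach, as a shift and turn from the pose commanded when the call began, along the tool's axes at that moment; what a row does not reach only later rows make up. A row lasts 1/8 s, in which the tool goes at most 62.5 mm and 10.7 degrees, less where a joint would pass 70% of its speed; a pose out of reach is approached as far as the arm can. A call with a gripper value outside its range is refused whole. The fingers move at their own pace and stop on an object; "grip_force" is the grip in N (left out, the last holds). Time passes only in rows, so rows that repeat a pose let the fingers close, or fill a call up. It gives the time, the measured TCP pose, the force and the opening at its end, in the units of the state.
- monitor.get_obs(): the state, without advancing time (a new reading comes with each control period).
- viewer.grab_frame(name): name is "side" or "top"; returns the picture (384x512x3 uint8, blue, green, red); there is no depth.
- viewer.camera_model(name): a dict with "vfov" (degrees; the focal length in pixels is half the picture's height over the tangent of half this angle, whatever the lens; pixels are square), "cx", "cy" (the principal point, pixels), "rvec" (rotation vector, rad) and "tvec" (3), from world to camera coordinates, as OpenCV has them. Camera axes: x right, y down, z forward; pixel columns grow to the right and rows downward; lengths in mm; the calibration is good to about 2 mm. A picture is of the moment at which its call begins. camera_model takes no time and is no camera call.
- job_done(): hands the job in, once; it reports no verdict.
Trained networks look in the newest picture that a camera, given by its name, has taken for a name from the list of things; names that differ only in an ending like _2 or _b are one class to them, and where a whole thing is asked for, a point or a joint stands for the part that bears it (a point fixed in the world has none). Each returns a list of dicts, best first, with "confidence" (0 to 1); they miss things now and then, are a little off and sometimes report something else, mostly with a low value. They report only what shows in the picture. A call takes as long as a camera call. They do not tell look-alikes from the thing itself.
- viewer.boxes_of(camera, name): "pixel" ([row, column] in pixels, amid what is visible of it).
- viewer.cut_out(camera, name): "pixels" (384x512 bool, what is visible of it) and "pixel" ([row, column] in pixels, amid what is visible of it).
The state is a dict: "time": time; "q": joint angles; "joint_velocities": joint speeds; "joint_torque": joint torques, N m; "ee_pos": TCP position; "tool_rot": TCP orientation; "ft_force": force on the tool from outside, world axes, zero at the start; "ft_torque": the same for the moment, N m; "finger_gap": finger opening in mm.
Only numpy, scipy, OpenCV 4.12 (cv2) and the standard library are available. Lean on these libraries where they do the work, as an engineer would, in place of code of your own. Each camera call takes 0.05 s, during which the arm holds its last target. There are 200 camera calls.

### The job

The module lying loose in the clamping fixture has to be located and clamped, using only pushes of the fingertips; do not pick it up. First, with the plunger still back, push the module sideways flat against the side rail of its nest; then push the ball handle forward along the slot of the sleeve, so that the plunger drives the module up against the end stop, and round the corner swing the handle to the end of the cross slot, where it locks. Leave the handle locked and the things lying around the fixture where they are.

Things in the scene. Friction and masses are not known exactly. Their poses are not given: they have to be found in the camera images.
- fixture: clamping fixture, does not move: steel base plate 250 x 104 x 12 mm. Origin: centre of the plate's underside, on the bench; x = direction in which the plunger pushes, z up. Its +x half carries the nest, a flat block with its top 32 mm above the bench (x -22 to 86 mm, y -27 to 30 mm), open on the +y side. A module against rail and stop has its origin at x = 39 mm, y = 0
- side_rail (a point): middle of the foot of the side rail's working face: steel bar along the fixture's x on the nest, 62 x 13 mm, 8 mm high, its face looking to the fixture's +y. The point is at x = 38, y = -11, z = 32 mm of the fixture
- end_stop (a point): middle of the foot of the end stop's working face: steel block on the nest, 34 mm wide, 9 mm high, its face looking to the fixture's -x. The point is at x = 72, y = 0, z = 32 mm of the fixture
- slot_corner (a point): corner of the L-shaped slot, on top of the steel sleeve. The sleeve lies along the fixture's x (radius 15 mm, collars 17 mm, x -118 to -45 mm, axis at y = 0, 35.5 mm above the bench). The slot runs along its top from x = -98 to -68 mm (this point), then round the sleeve to the +y side
- module: the module to clamp: flat black moulded part 22 x 66 x 8 mm, loose on the nest. Origin: centre of its underside, 32 mm above the bench; its y axis is its long direction, roughly along the fixture's x. It starts 5 to 12 mm off the side rail (towards +y), 6 to 16 mm short of the end stop, up to 0.1 rad askew
- plunger (a joint): travel of the spring plunger along the fixture's +x, m: 0 drawn back (start), corner of the slot at 0.029, front end 0.031. A return spring pushes it back with 1 to 3 N; the sprung shoe on its tip adds about 2 N once the module meets the stop. Let go before the corner it springs back; locked it rests at about 0.029
- handle (a joint): swing of the ball handle about the sleeve's axis, rad: 0 upright (start), grows as it leans to the fixture's +y side, 1.0 at the end of the cross slot. It can swing (beyond 0.1 of play) only when the plunger is at the corner of the slot; light friction, no spring: it stays where it is put
- knob (a point): centre of the handle's black ball, 20 mm in diameter, smooth (friction about 0.4), on an 8 mm round steel shank; the ball's centre is 50 mm from the sleeve's axis and swings about it. Start: x = -98 mm, y = 0 of the fixture, 85.5 mm above the bench; locked: about x = -69 mm, y = 42 mm, 62 mm above the bench
- shoe: brass shoe on the plunger's tip that presses on the module's end, 6 x 14 x 6 mm, centred on the axis of the sleeve; its front face starts at x = -20 mm of the fixture. The origin of this body is not on the shoe: it is the fixture's origin carried along by the plunger
- pad: green and black foam pad 24 x 44 x 13 mm lying loose on the base plate beside the sleeve, on its -y side; bystander, origin at the centre of its underside
- spare_module: a second black module 22 x 66 x 8 mm lying loose on the bench beside the sleeve, on the fixture's -y side; bystander, origin at the centre of its underside
- spare_nest: ivory nest block 32 x 50 x 13 mm, loose on the bench on the fixture's -y side beside the nest; bystander, origin at the centre of its underside
- tweezers: steel tweezers 124 mm long, 9 mm high, loose on the bench along the fixture's +y side; bystander, origin at mid-length underneath
- tape: black tape roll 64 mm in diameter, 19 mm high, loose at the right of the bench; bystander, origin at the centre of its underside
- scanner: dark hand scanner 113 x 102 x 36 mm lying at the right of the bench; bystander, origin at the centre of its underside
Things that resemble listed ones, but are neither listed nor needed, are in the scene too. Leave any brown, orange or purple look-alike of the module alone.

How it is judged:
By the outcome, as a careful person would: the job done as asked, in the order asked, and still so for the second after the job is handed in, with the robot touching nothing.
It also fails if it takes over 48 s, if anything falls off the work surface, if the arm or the gripper's body presses on something with over 40 N, if the wrist force passes 120 N, or if a joint passes its speed limit or range.

## Working session

There is one attempt and no reset: what is moved stays moved. The work goes in short steps, Python scripts to look and compute and a tool call to move; the robot and the scene stay as the last step left them, time stands still between calls to the robot, and variables do not carry over. Pictures are saved under pics/ and viewed, about 8 in all and at most 12, crops included, and the job is handed in when it is done.

Besides the shell and the picture viewer there is one more tool, called after ">>>" as name(argument=value, ...) on one line, values as JSON. drive_tool: Moves the arm, as the interface text tells. Its arguments: {"type":"object","properties":{"plan":{"type":"array","items":{"type":"array","items":{"type":"number"}}},"grip_force":{"type":"number"}},"required":["plan"]}

```bash
ls; mkdir -p pics; cat > h.py <<'E'
import numpy as np, cv2
from workcell import monitor, viewer, job_done, bot
def cam(n):
    m=viewer.camera_model(n); f=192/np.tan(np.radians(m['vfov'])/2)
    R=cv2.Rodrigues(np.array(m['rvec'],float))[0]; t=np.array(m['tvec'],float).ravel()
    return f,m['cx'],m['cy'],R,t
def proj(n,P):
    f,cx,cy,R,t=cam(n); p=R@np.array(P,float).T.reshape(3,-1)+t[:,None]
    return np.c_[cy+f*p[1]/p[2],cx+f*p[0]/p[2]]   # row,col
def ray(n,px):
    f,cx,cy,R,t=cam(n); d=R.T@np.array([(px[1]-cx)/f,(px[0]-cy)/f,1]); return -R.T@t,d
def atz(n,px,z):
    o,d=ray(n,px); return o+d*(z-o[2])/d[2]
E
python3 - <<'E'
from h import *
np.set_printoptions(precision=1,suppress=True)
print(viewer.camera_model('top'),viewer.camera_model('side'),bot.tip_reach)
print(monitor.get_obs())
for n in('top','side'):
    cv2.imwrite(f'pics/{n}0.png',viewer.grab_frame(n))
    o,d=ray(n,(192,256));print(n,o,d)
    for k in['fixture','module','knob','shoe','pad','spare_module','spare_nest','tweezers','side_rail','end_stop']:
        try:
            r=viewer.boxes_of(n,k); print(n,k,[(np.round(x['pixel'],1).tolist(),round(x['confidence'],2),atz(n,x['pixel'],{'module':40,'knob':85.5,'shoe':38}.get(k,10))[:2]) for x in r[:4]])
        except Exception as e: print(k,e)
E
```

```text
pics
{'vfov': 45.04871558116654, 'cx': 249.18618296826028, 'cy': 187.99591709361897, 'rvec': array([ 2.2, -2.2,  0.1]), 'tvec': array([ -83.7,  522.4, 1126.9])} {'vfov': 46.939715840722315, 'cx': 251.8483113885066, 'cy': 186.3427080604401, 'rvec': array([ 0.1, -2.6,  1.8]), 'tvec': array([511.7, 101.4, 886.9])} 173.4
{'time': 0.0, 'q': array([-71. ,   7.2,  -2.3,  80.5,  -0. ,  90. ]), 'joint_velocities': array([-0.1, -0. ,  0. ,  0.1, -0.1, -0. ]), 'joint_torque': array([ -0. , -43.6,  35.3,   0. ,  -0. ,  -0. ]), 'ee_pos': array([ 171. , -496.2,  403.9]), 'tool_rot': array([-179.9,    0. ,   19. ]), 'ft_force': array([ 0.2,  0.2, -0.3]), 'ft_torque': array([-0., -0., -0.]), 'finger_gap': 85.17950207206856}
top [ 430.2 -108.4 1163.2] [ 0.1  0.  -1. ]
top fixture [([166.3, 260.4], 0.73, array([ 578.7, -107. ]))]
top module [([249.3, 296.5], 0.76, array([ 374.4, -195.2])), ([175.7, 263.3], 0.5, array([ 551.7, -114.3])), ([247.0, 217.2], 0.48, array([378. ,  -4.2]))]
top knob []
top shoe []
top pad [([133.9, 255.9], 0.52, array([660.9, -95.1]))]
top spare_module [([137.4, 236.2], 0.73,
[... 389 characters left out ...]
1, 223.1], 0.6, array([ 585.1, -127.4])), ([170.7, 185.8], 0.52, array([ 709.2, -325.2]))]
side module [([243.1, 209.4], 0.69, array([580.4, 133.6])), ([232.7, 313.6], 0.48, array([395.2,  83.1]))]
side knob [([169.4, 186.1], 0.54, array([ 666.8, -121.5]))]
side shoe []
side pad [([200.3, 186.6], 0.46, array([ 669.1, -120.9]))]
side spare_module [([215.0, 185.4], 0.77, array([657. , -41.5]))]
side spare_nest [([222.6, 231.9], 0.48, array([554.2, -10.7]))]
side tweezers [([202.4, 221.9], 0.28, array([ 586.4, -113.9]))]
side side_rail [([203.4, 222.7], 0.57, array([ 583.9, -108.3]))]
side end_stop [([169.6, 185.6], 0.7, array([ 711.5, -334.2])), ([202.7, 222.7], 0.56, array([ 584.3, -112.3]))]
```

```bash
python3 - <<'E'
from h import *
a=cv2.imread('pics/top0.png');b=cv2.imread('pics/side0.png')
cv2.imwrite('pics/top1.png',cv2.resize(a[105:225,190:340],None,fx=5,fy=5,interpolation=cv2.INTER_CUBIC))
cv2.imwrite('pics/side1.png',cv2.resize(b[140:260,140:300],None,fx=5,fy=5,interpolation=cv2.INTER_CUBIC))
E
```

```text
(no output)
```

View pics/top1.png

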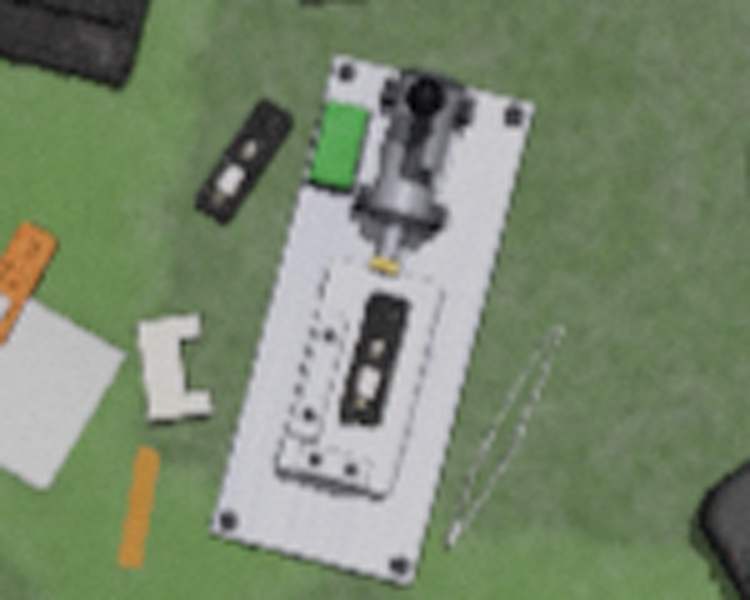

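View pics/side1.png

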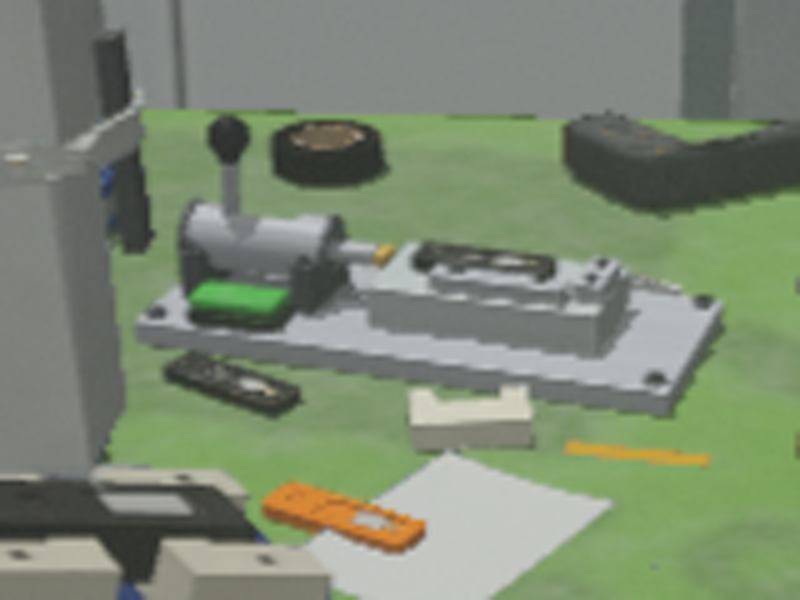

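View pics/top0.png

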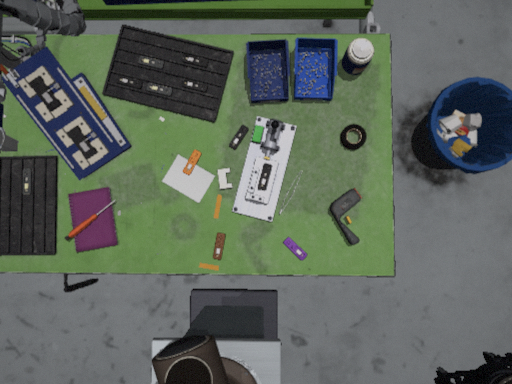

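Top crop: plate corners at about (335,58), (535,103), (413,585), (212,535), with the fixture's +x pointing at the robot. The module lies on the nest off the rail, and the knob is at (425,97). Side crop: plate corners at (135,325), (668,390), (722,300), and the knob is at (228,140). Orange, brown and purple look-alikes lie well away. Next I'll fit the fixture and module poses.

```bash
cat >> h.py <<'E'
from scipy.optimize import least_squares
def fx(p,P):  # fixture pose (x,y,yaw rad) -> world
    P=np.atleast_2d(np.array(P,float)); c,s=np.cos(p[2]),np.sin(p[2])
    return np.c_[p[0]+c*P[:,0]-s*P[:,1],p[1]+s*P[:,0]+c*P[:,1],P[:,2]]
def inv(p,W):
    W=np.atleast_2d(W); c,s=np.cos(p[2]),np.sin(p[2]); d=W[:,:2]-p[:2]
    return np.c_[c*d[:,0]+s*d[:,1],-s*d[:,0]+c*d[:,1]]
def fit(obs,p0):
    return least_squares(lambda p:np.concatenate([(proj(n,fx(p,P).T if 0 else fx(p,P))-np.array(px)).ravel() for n,P,px in obs]),p0,loss='soft_l1')
E
sed -i 's/p=R@np.array(P,float).T.reshape(3,-1)/p=R@np.atleast_2d(np.array(P,float)).T/' h.py
python3 - <<'E'
from h import *
np.set_printoptions(precision=2,suppress=True)
T=lambda l:[(105+r/5-.4,190+c/5-.4) for c,r in l]
S=lambda l:[(140+r/5-.4,140+c/5-.4) for c,r in l]
C=[(-125,-52,12),(-125,52,12),(125,52,12),(125,-52,12)]
top=[('top',C+[(-98,0,88)],T([(335,58),(535,103),(413,585),(212,535),(425,95)]))]
side=[('side',[(-125,-52,12),(125,-52,12),(125,52,12),(-98,0,85.5)],S([(135,325),(668,390),(722,300),(228,138)]))]
p0=[580,-107,np.radians(166)]
for o in (top,side,top+side):
    r=fit(o,p0); print(r.x,np.degrees(r.x[2])); print(r.fun.reshape(-1,2).T)
p=r.x; np.save('p.npy',p)
img=cv2.imread('pics/top0.png'); g=cv2.cvtColor(img,cv2.COLOR_BGR2GRAY)
# module: dark pixels on the nest
m=(g<90).astype(np.uint8); q=proj('top',fx(p,[(-16,-8,40),(-16,28,40),(68,28,40),(68,-8,40)]))
roi=np.zeros_like(m); cv2.fillPoly(roi,[np.round(q[:,::-1]).astype(np.int32)],1)
m=cv2.morphologyEx(m*roi,cv2.MORPH_CLOSE,np.ones((5,5)))
for src,mm in(('thr',m),)+tuple(('net%.2f'%x['confidence'],x['pixels'].astype(np.uint8)*roi) for x in viewer.cut_out('top','module')):
    rc=np.argwhere(mm)
    if len(rc)<30: continue
    W=inv(p,np.array([atz('top',x,39) for x in rc])).astype(np.float32)
    print(src,len(rc),cv2.minAreaRect(W),W.mean(0))
print(proj('top',fx(p,[(39,0,40)])))
for k in [(-98,0,85.5),(28,40,35)]: print(fx(p,[k]))
E
```

```text
[ 573.85 -116.98    2.9 ] 166.28301011891162
[[-0.7   0.06  0.2  -0.1   0.42]
 [-0.17 -0.11  0.26 -0.15  0.16]]
[ 577.03 -114.18    2.9 ] 166.4061749705639
[[-0.72  0.34 -0.11 -0.11]
 [-0.62  0.49  0.27 -0.2 ]]
[ 575.47 -116.52    2.9 ] 166.2192812339471
[[-1.34 -0.54 -0.45 -0.79 -0.25 -1.19 -0.04 -0.42 -0.47]
 [-0.29 -0.24  0.02 -0.37  0.01  0.31  1.11  0.96  0.72]]
thr 208 ((25.208351135253906, 6.229337692260742), (19.183582305908203, 64.90065002441406), 89.32186126708984) [25.15  6.19]
[[181.46 260.36]]
[[ 670.65 -139.87   85.5 ]]
[[ 538.75 -148.7    35.  ]]
```

View pics/side0.png

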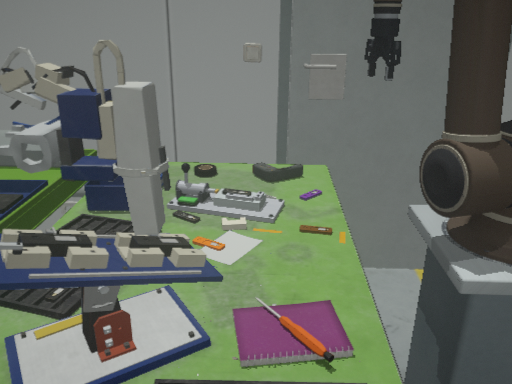

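Side view: the fixture sits at about (165-285, 175-215) and nothing tall stands near it on the robot's side. The two cameras' fits differ by about 3 mm, so I'll use the mean and feel for contact. My plan is to open the jaws along the fixture's x and push with both finger flanks at once, which squares the module to the rail.

>>> drive_tool(plan=[[0,0,-0.1,0.046,-0.02,0.0,0.65],[0,0,-0.2,0.092,-0.041,0.0,0.65],[0,0,-0.3,0.139,-0.061,0.01,0.65],[0,0,-0.4,0.185,-0.081,0.02,0.65],[0,0,-0.5,0.231,-0.101,0.03,0.65],[0,0,-0.6,0.277,-0.122,0.04,0.65],[0,0,-0.7,0.323,-0.142,0.055,0.65],[0,0,-0.8,0.369,-0.162,0.07,0.65],[0,0,-0.9,0.416,-0.183,0.085,0.65],[0,0,-1.0,0.462,-0.203,0.1,0.65]])

```text
time: 2.4
ee_pos: [542.8, -152.5, 304.4]
tool_rot: [180.0, 0.0, 76.5]
ft_force: [0.6, -0.3, -0.5]
finger_gap: 29.9
```

```bash
cat > st.py <<'E'
from h import *
np.set_printoptions(precision=2,suppress=True)
o=monitor.get_obs(); p=np.array([575.5,-116,np.radians(166.3)])
print(o['time'],o['ee_pos'],o['tool_rot'],'F',o['ft_force'],'gap',o['finger_gap'],'tip',bot.tip_reach,'fix xy',inv(p,[o['ee_pos']]))
E
python3 st.py
```

```text
2.4 [ 542.8  -152.54  304.35] [179.97   0.01  76.51] F [ 0.63 -0.32 -0.47] gap 29.882109097925614 tip 173.4 fix xy [[23.11 43.24]]
```

>>> drive_tool(plan=[[0,0,0,0,0,0.02,0.65],[0,0,0,0,0,0.045,0.65],[0,0,0,0,0,0.07,0.65],[0,0,0,0,0,0.088,0.65],[0,0,0,0,0,0.097,0.65],[0,0,0,0.003,0,0.097,0.65],[0,0,0,0.006,0,0.097,0.65],[0,0,0,0.008,0,0.097,0.65],[0,0,0,0.008,0,0.097,0.65],[0,0,0,0.008,0,0.097,0.65]])

```text
time: 3.65
ee_pos: [543.6, -146.1, 207.9]
tool_rot: [180.0, 0.0, 76.3]
ft_force: [-0.7, 0.3, 0.1]
finger_gap: 30.0
```

```bash
python3 st.py; python3 - <<'E'
from h import *
a=viewer.grab_frame('top');b=viewer.grab_frame('side')
k=dict(fx=5,fy=5,interpolation=cv2.INTER_CUBIC)
A=cv2.resize(a[120:220,220:300],None,**k);B=cv2.resize(b[150:250,200:280],None,**k)
cv2.imwrite('pics/c2.png',np.hstack([A,B]))
E
```

```text
3.65 [ 543.64 -146.14  207.95] [179.98   0.    76.31] F [-0.66  0.29  0.12] gap 30.002371402651903 tip 173.4 fix xy [[23.82 36.83]]
```

View pics/c2.png

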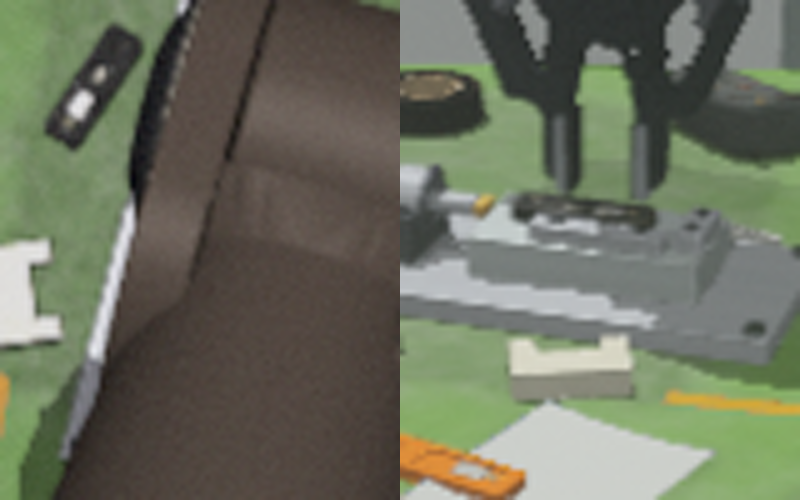

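The side view shows both fingertips standing behind the module, ending at about (565,190) and (645,195) in the crop. Next I'll check the tip height from those pixels.

```bash
python3 - <<'E'
from h import *
np.set_printoptions(precision=1,suppress=True)
p=np.array([577,-114.2,np.radians(166.4)])  # side-camera fit
for x in(2,46):
  for z in (33,36,39,42): 
    q=proj('side',fx(p,[(x,26,z)]))[0]; print(x,z,'crop',(q[1]-200)*5+402,(q[0]-150)*5+2)
print(proj('side',fx(p,[(0,11+6,40),(56,17,40)])) )
E
```

```text
2 33 crop 553.8854648306165 198.04990788726283
2 36 crop 553.8165504453175 192.04796937028786
2 39 crop 553.7474890599062 186.0332282195321
2 42 crop 553.6782802035352 180.0056434276365
46 33 crop 644.5746437918594 208.60050924922942
46 36 crop 644.6026608190748 202.54263498331665
46 39 crop 644.6307382798069 196.47169371205874
46 42 crop 644.6588763698016 190.38764311096057
[[187.7 228.3]
 [190.4 251.6]]
```

>>> drive_tool(plan=[[0,0,0,0,0,0.001,0.65],[0,0,0,0.002,0,0.001,0.65],[0,0,0,0.004,0,0.001,0.65],[0,0,0,0.006,0,0.001,0.65],[0,0,0,0.008,0,0.001,0.65],[0,0,0,0.0095,0,0.001,0.65],[0,0,0,0.011,0,0.001,0.65],[0,0,0,0.012,0,0.001,0.65],[0,0,0,0.0125,0,0.001,0.65],[0,0,0,0.0125,0,0.001,0.65]])

```text
time: 5.0
ee_pos: [546.6, -134.0, 206.7]
tool_rot: [180.0, -0.0, 76.3]
ft_force: [0.4, 0.4, 0.4]
finger_gap: 29.9
```

```bash
python3 st.py; python3 - <<'E'
from h import *
b=viewer.grab_frame('side')
cv2.imwrite('pics/c3.png',cv2.resize(b[170:220,200:280],None,fx=10,fy=10,interpolation=cv2.INTER_CUBIC))
E
```

```text
5.0 [ 546.56 -134.    206.73] [180.    -0.    76.31] F [0.39 0.43 0.35] gap 29.886837789291963 tip 173.4 fix xy [[23.86 24.34]]
```

View pics/c3.png

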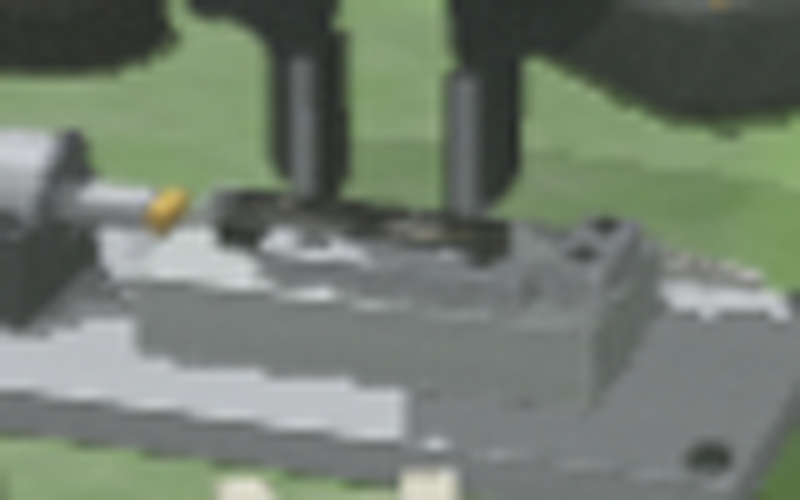

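Force is near zero so far, and the fingers stand directly behind the module. I'll carry on in small steps until the rail resists.

>>> drive_tool(plan=[[0,0,0,0.0005,0,0,0.65],[0,0,0,0.001,0,0,0.65],[0,0,0,0.001,0,0,0.65],[0,0,0,0.0015,0,0,0.65],[0,0,0,0.0015,0,0,0.65],[0,0,0,0.002,0,0,0.65],[0,0,0,0.002,0,0,0.65],[0,0,0,0.0025,0,0,0.65],[0,0,0,0.0025,0,0,0.65],[0,0,0,0.0025,0,0,0.65]])

```text
time: 6.3
ee_pos: [547.1, -131.8, 206.7]
tool_rot: [180.0, 0.0, 76.3]
ft_force: [-0.8, -2.3, 0.0]
finger_gap: 29.7
```

```bash
python3 st.py
```

```text
6.3 [ 547.08 -131.75  206.71] [180.     0.03  76.29] F [-0.81 -2.27  0.05] gap 29.70635653663492 tip 173.4 fix xy [[23.88 22.04]]
```

>>> drive_tool(plan=[[0,0,0,0.0003,0,0,0.65],[0,0,0,0.0003,0,0,0.65],[0,0,0,0.0006,0,0,0.65],[0,0,0,0.0006,0,0,0.65],[0,0,0,0.0009,0,0,0.65],[0,0,0,0.0009,0,0,0.65],[0,0,0,0.001,0,0,0.65],[0,0,0,0.001,0,0,0.65],[0,0,0,0.001,0,0,0.65],[0,0,0,0.001,0,0,0.65]])

```text
time: 7.55
ee_pos: [547.1, -131.2, 206.7]
tool_rot: [-180.0, 0.1, 76.3]
ft_force: [-2.1, -6.6, 0.4]
finger_gap: 29.9
```

```bash
python3 st.py; python3 - <<'E'
from h import *
b=viewer.grab_frame('side')
cv2.imwrite('pics/c4.png',cv2.resize(b[170:220,200:280],None,fx=10,fy=10,interpolation=cv2.INTER_CUBIC))
E
```

```text
7.55 [ 547.14 -131.25  206.7 ] [-179.99    0.13   76.26] F [-2.07 -6.58  0.37] gap 29.859736641604506 tip 173.4 fix xy [[23.94 21.53]]
```

View pics/c4.png

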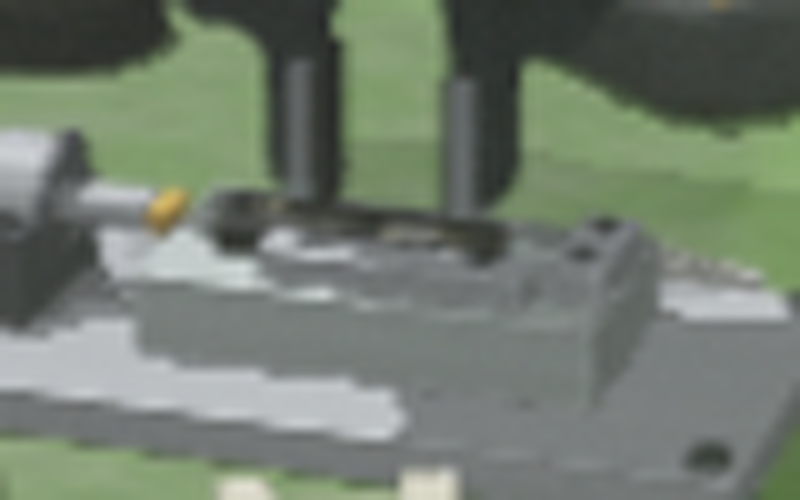

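The force rises steadily, and the finger face is at y ≈ 10.5-11 mm, where a seated module's side should be. In the picture the module's lower edge disappears behind the rail, so it is flat against it. Now I'll back off, rise and go behind the knob with the fingers shut.

>>> drive_tool(plan=[[0,0,0,-0.005,0,0,0.65],[0,0,0,-0.012,0,0,0.65],[0,0,0,-0.012,0,-0.05,0.65],[0,0,0,-0.012,0,-0.1,1.0],[0,0,0.18,-0.004,0.025,-0.1,1.0],[0,0,0.37,0.002,0.05,-0.1,1.0],[0,0,0.55,0.01,0.075,-0.1,1.0],[0,0,0.74,0.016,0.1,-0.1,1.0],[0,0,0.92,0.022,0.125,-0.1,1.0],[0,0,1.1,0.029,0.15,-0.1,1.0]])

```text
time: 8.85
ee_pos: [700.8, -138.1, 306.5]
tool_rot: [-180.0, -0.0, 12.9]
ft_force: [-0.6, -0.2, -0.7]
finger_gap: 0.0
```

```bash
python3 st.py; python3 - <<'E'
from h import *
a=viewer.grab_frame('top');b=viewer.grab_frame('side')
k=dict(fx=5,fy=5,interpolation=cv2.INTER_CUBIC)
A=cv2.resize(a[90:190,220:300],None,**k);B=cv2.resize(b[120:220,160:240],None,**k)
cv2.imwrite('pics/c5.png',np.hstack([A,B]))
E
```

```text
8.85 [ 700.8  -138.06  306.51] [-179.95   -0.02   12.95] F [-0.6  -0.15 -0.7 ] gap 0.022932320813480442 tip 173.4 fix xy [[-126.96   -8.24]]
```

View pics/c5.png

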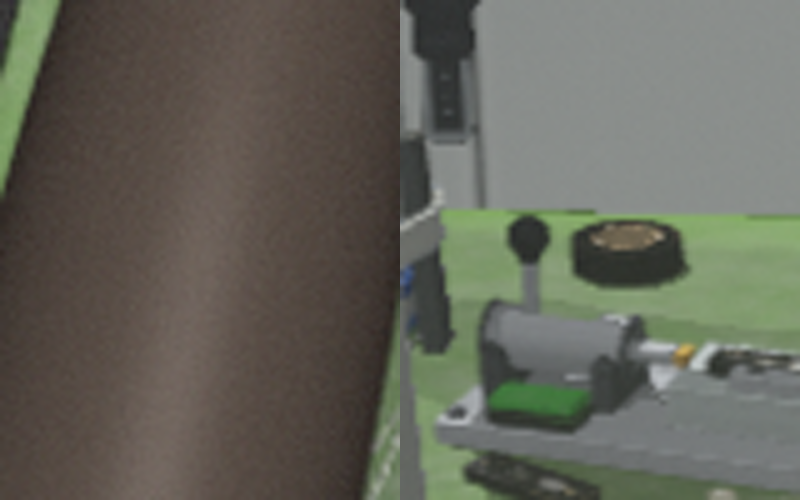

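The fingers, at crop (450,140), hang high behind the knob at (528,240). The shoe at (690,355) is still short of the module's end at (712,358). Next I'll finish the turn, go down behind the ball and approach it.

>>> drive_tool(plan=[[0,0,0.1,0,0,0.01,1.0],[0,0,0.2,0,0,0.025,1.0],[0,0,0.2,0,0,0.045,1.0],[0,0,0.2,0,0,0.058,1.0],[0,0,0.2,0,0,0.058,1.0],[0,0,0.2,-0.002,0,0.058,1.0],[0,0,0.2,-0.004,0,0.058,1.0],[0,0,0.2,-0.006,0,0.058,1.0],[0,0,0.2,-0.007,0,0.058,1.0],[0,0,0.2,-0.007,0,0.058,1.0]])

```text
time: 10.2
ee_pos: [693.1, -139.6, 248.8]
tool_rot: [180.0, -0.0, 1.8]
ft_force: [0.2, 0.2, -0.7]
finger_gap: 0.3
```

```bash
python3 st.py
```

```text
10.2 [ 693.1  -139.57  248.84] [180.    -0.01   1.82] F [ 0.25  0.2  -0.66] gap 0.32689560379105626 tip 173.4 fix xy [[-119.84   -4.95]]
```

>>> drive_tool(plan=[[0,0,0,-0.002,-0.0005,0,1.0],[0,0,0,-0.0045,-0.0012,0,1.0],[0,0,0,-0.007,-0.002,0,1.0],[0,0,0,-0.01,-0.0028,0,1.0],[0,0,0,-0.013,-0.0036,0,1.0],[0,0,0,-0.016,-0.0044,0,1.0],[0,0,0,-0.019,-0.0053,0,1.0],[0,0,0,-0.022,-0.0061,0,1.0],[0,0,0,-0.025,-0.0069,0,1.0],[0,0,0,-0.025,-0.0069,0,1.0]])

```text
time: 11.45
ee_pos: [667.6, -133.4, 248.7]
tool_rot: [-180.0, 0.0, 1.8]
ft_force: [0.9, 0.6, -0.8]
finger_gap: -0.1
```

```bash
python3 st.py; python3 - <<'E'
from h import *
b=viewer.grab_frame('side')
cv2.imwrite('pics/c6.png',cv2.resize(b[145:215,165:265],None,fx=8,fy=8,interpolation=cv2.INTER_CUBIC))
E
```

```text
11.45 [ 667.65 -133.36  248.72] [-179.99    0.02    1.82] F [ 0.92  0.65 -0.79] gap -0.14808710703913774 tip 173.4 fix xy [[-93.64  -4.96]]
```

View pics/c6.png

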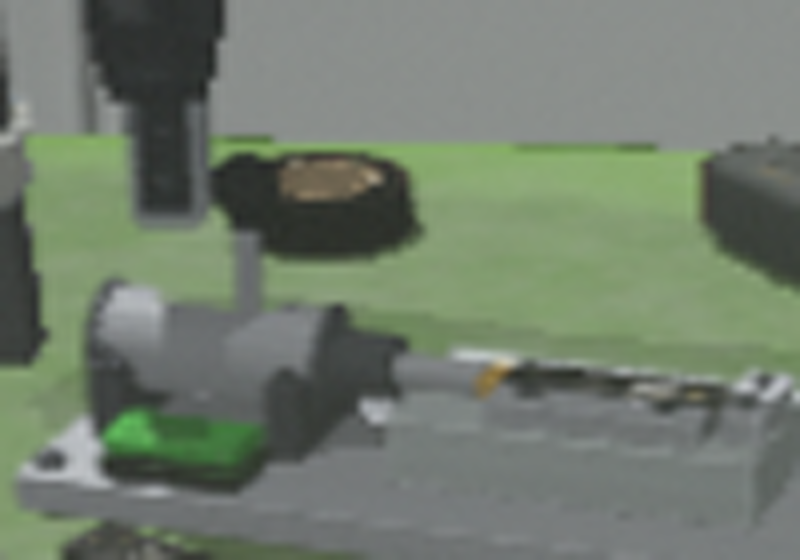

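The knob, at crop (240,185), is ahead of the fingers, and the shoe at (490,378) is on the module's end, which is nearing the stop. I'll continue slowly to the corner.

>>> drive_tool(plan=[[0,0,0,-0.001,-0.0003,0,1.0],[0,0,0,-0.002,-0.0006,0,1.0],[0,0,0,-0.0025,-0.0007,0,1.0],[0,0,0,-0.003,-0.0008,0,1.0],[0,0,0,-0.0035,-0.001,0,1.0],[0,0,0,-0.004,-0.0011,0,1.0],[0,0,0,-0.0045,-0.0012,0,1.0],[0,0,0,-0.0045,-0.0012,0,1.0],[0,0,0,-0.0045,-0.0012,0,1.0],[0,0,0,-0.0045,-0.0012,0,1.0]])

```text
time: 12.75
ee_pos: [663.5, -132.4, 248.8]
tool_rot: [-180.0, -0.0, 1.8]
ft_force: [4.6, -0.6, -0.4]
finger_gap: -0.0
```

```bash
python3 st.py
```

```text
12.75 [ 663.45 -132.41  248.76] [-180.     -0.01    1.82] F [ 4.62 -0.6  -0.45] gap -0.040009565689525704 tip 173.4 fix xy [[-89.34  -4.89]]
```

>>> drive_tool(plan=[[0,0,0,-0.0005,-0.0001,0,1.0],[0,0,0,-0.0005,-0.0001,0,1.0],[0,0,0,-0.001,-0.0003,0,1.0],[0,0,0,-0.001,-0.0003,0,1.0],[0,0,0,-0.0015,-0.0004,0,1.0],[0,0,0,-0.0015,-0.0004,0,1.0],[0,0,0,-0.0015,-0.0004,0,1.0],[0,0,0,-0.0015,-0.0004,0,1.0],[0,0,0,-0.0015,-0.0004,0,1.0],[0,0,0,-0.0015,-0.0004,0,1.0]])

```text
time: 14.0
ee_pos: [661.9, -132.1, 248.7]
tool_rot: [180.0, -0.0, 1.8]
ft_force: [5.6, -0.7, 0.6]
finger_gap: 0.0
```

```bash
python3 st.py
```

```text
14.0 [ 661.94 -132.06  248.7 ] [180.    -0.     1.82] F [ 5.63 -0.75  0.56] gap 0.03748070276649064 tip 173.4 fix xy [[-87.78  -4.87]]
```

>>> drive_tool(plan=[[0,0,0,-0.0005,-0.0001,0,1.0],[0,0,0,-0.001,-0.0003,0,1.0],[0,0,0,-0.001,-0.0003,0,1.0],[0,0,0,-0.0013,0.0007,0,1.0],[0,0,0,-0.0015,0.0016,0,1.0],[0,0,0,-0.0018,0.0026,0,1.0],[0,0,0,-0.0023,0.0045,0,1.0],[0,0,0,-0.0029,0.0064,0,1.0],[0,0,0,-0.0031,0.0074,0,1.0],[0,0,0,-0.0031,0.0074,0,1.0]])

```text
time: 15.25
ee_pos: [659.1, -139.6, 248.6]
tool_rot: [180.0, -0.0, 1.8]
ft_force: [5.1, -0.9, -0.5]
finger_gap: 0.0
```

```bash
python3 st.py; python3 - <<'E'
from h import *
b=viewer.grab_frame('side')
cv2.imwrite('pics/c7.png',cv2.resize(b[145:215,165:265],None,fx=8,fy=8,interpolation=cv2.INTER_CUBIC))
E
```

```text
15.25 [ 659.07 -139.61  248.63] [180.    -0.     1.82] F [ 5.1  -0.95 -0.53] gap 0.02514434789379482 tip 173.4 fix xy [[-86.78   3.15]]
```

View pics/c7.png

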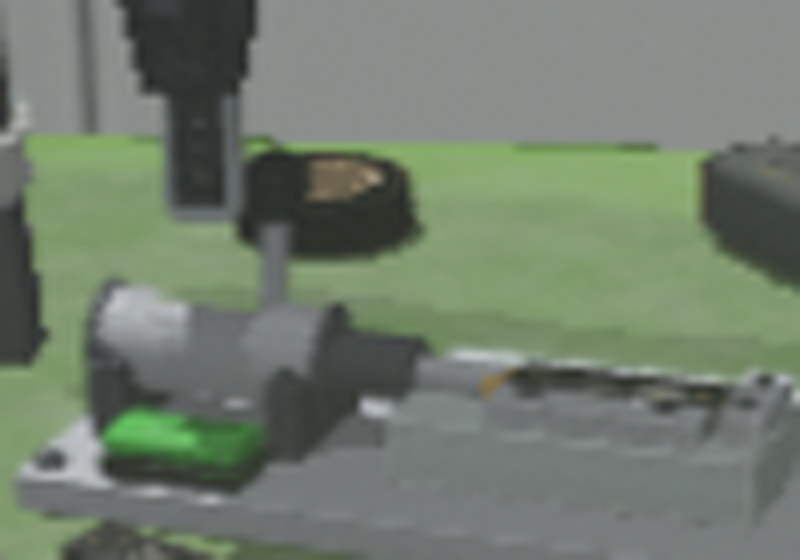

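Lateral force stays small after 8 mm of sideways travel, which is beyond the slot play, so the handle is through the corner. The shoe at crop (490,382) holds the module at the stop. I'll continue the swing, turning the pushing face toward +y and lowering it with the ball.

>>> drive_tool(plan=[[0,0,0,-0.0005,0.0019,0,1.0],[0,0,0,-0.0011,0.0039,0,1.0],[0,0,0,-0.0016,0.0058,0,1.0],[0,0,-0.05,-0.0022,0.0061,0.0005,1.0],[0,0,-0.1,-0.0028,0.0065,0.001,1.0],[0,0,-0.15,-0.0034,0.0068,0.0015,1.0],[0,0,-0.2,-0.0041,0.0072,0.002,1.0],[0,0,-0.25,-0.0047,0.0075,0.0025,1.0],[0,0,-0.3,-0.0053,0.0079,0.003,1.0],[0,0,-0.35,-0.0056,0.0082,0.003,1.0]])

```text
time: 16.55
ee_pos: [653.5, -148.0, 245.7]
tool_rot: [-180.0, 0.0, 22.0]
ft_force: [4.0, -0.2, -1.4]
finger_gap: -0.0
```

```bash
python3 st.py; python3 - <<'E'
from h import *
b=viewer.grab_frame('side')
cv2.imwrite('pics/c8.png',cv2.resize(b[145:215,165:265],None,fx=8,fy=8,interpolation=cv2.INTER_CUBIC))
E
```

```text
16.55 [ 653.52 -147.97  245.67] [-179.98    0.01   21.97] F [ 3.96 -0.17 -1.39] gap -0.008991181709466865 tip 173.4 fix xy [[-83.37  12.58]]
```

View pics/c8.png

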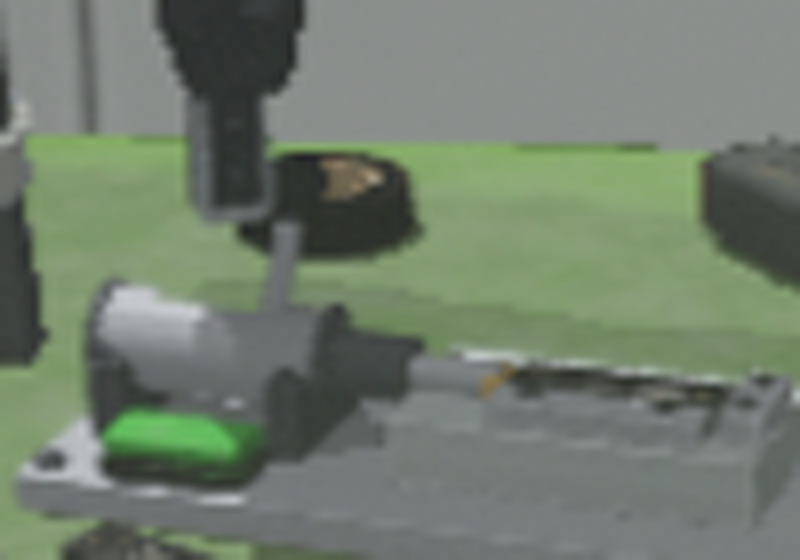

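The shank now leans away from the camera in the crop (from (275,300) to (290,225)) and the shoe is still forward. I'll carry on toward the end of the cross slot.

>>> drive_tool(plan=[[0,0,-0.04,-0.001,0.0005,0.0008,1.0],[0,0,-0.08,-0.0021,0.0009,0.0016,1.0],[0,0,-0.12,-0.0032,0.0014,0.0025,1.0],[0,0,-0.16,-0.0042,0.0018,0.0035,1.0],[0,0,-0.2,-0.0053,0.0023,0.0045,1.0],[0,0,-0.24,-0.0063,0.0027,0.0055,1.0],[0,0,-0.28,-0.0074,0.0032,0.0065,1.0],[0,0,-0.32,-0.0084,0.0036,0.008,1.0],[0,0,-0.35,-0.0095,0.0041,0.009,1.0],[0,0,-0.35,-0.0095,0.0041,0.009,1.0]])

```text
time: 17.85
ee_pos: [645.8, -155.2, 236.3]
tool_rot: [-179.9, 0.1, 41.9]
ft_force: [-0.4, 0.2, -0.0]
finger_gap: 0.1
```

```bash
python3 st.py
```

```text
17.85 [ 645.83 -155.23  236.32] [-179.92    0.06   41.9 ] F [-0.4   0.21 -0.01] gap 0.07330824391486235 tip 173.4 fix xy [[-77.62  21.46]]
```

>>> drive_tool(plan=[[0,0,0,-0.0008,0.0006,0.0008,1.0],[0,0,0,-0.0016,0.0011,0.0016,1.0],[0,0,0,-0.0025,0.0017,0.0024,1.0],[0,0,0,-0.0033,0.0023,0.003,1.0],[0,0,0,-0.0037,0.0025,0.0035,1.0],[0,0,0,-0.0041,0.0028,0.0035,1.0],[0,0,0,-0.0045,0.0031,0.0035,1.0],[0,0,0,-0.005,0.0034,0.0035,1.0],[0,0,0,-0.005,0.0034,0.0035,1.0],[0,0,0,-0.005,0.0034,0.0035,1.0]])

```text
time: 19.1
ee_pos: [645.4, -160.0, 233.4]
tool_rot: [-179.9, -0.2, 42.0]
ft_force: [1.9, 7.9, 1.6]
finger_gap: -0.2
```

```bash
python3 st.py; python3 - <<'E'
from h import *
b=viewer.grab_frame('side')
cv2.imwrite('pics/c9.png',cv2.resize(b[145:215,165:265],None,fx=8,fy=8,interpolation=cv2.INTER_CUBIC))
E
```

```text
19.1 [ 645.37 -160.01  233.45] [-179.92   -0.17   41.99] F [1.86 7.93 1.57] gap -0.20698900328526143 tip 173.4 fix xy [[-78.3   26.21]]
```

View pics/c9.png

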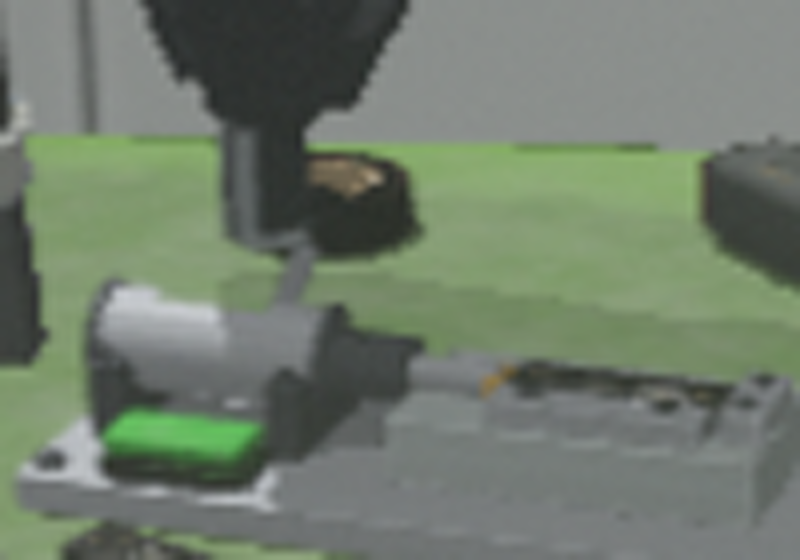

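The shank leans far over. The push is now resisted by about 8 N with the ball near y ≈ 43 mm, which fits the end stop at 1.0 rad. One more small nudge should confirm it's rigid.

>>> drive_tool(plan=[[0,0,0,-0.0004,0.0003,0,1.0],[0,0,0,-0.0008,0.0006,0,1.0],[0,0,0,-0.001,0.0007,0,1.0],[0,0,0,-0.001,0.0007,0,1.0],[0,0,0,-0.001,0.0007,0,1.0],[0,0,0,-0.001,0.0007,0,1.0],[0,0,0,-0.001,0.0007,0,1.0],[0,0,0,-0.001,0.0007,0,1.0],[0,0,0,-0.001,0.0007,0,1.0],[0,0,0,-0.001,0.0007,0,1.0]])

```text
time: 20.4
ee_pos: [645.3, -160.6, 233.4]
tool_rot: [-179.9, -0.3, 42.0]
ft_force: [3.1, 9.8, 0.9]
finger_gap: -0.3
```

```bash
python3 st.py
```

```text
20.4 [ 645.26 -160.56  233.42] [-179.87   -0.26   42.03] F [3.08 9.8  0.92] gap -0.28139754399049044 tip 173.4 fix xy [[-78.33  26.77]]
```

>>> drive_tool(plan=[[0,0,0,0.004,-0.001,0,1.0],[0,0,0,0.012,-0.002,0,1.0],[0,0,0,0.016,-0.002,-0.03,1.0],[0,0,0,0.016,-0.002,-0.08,1.0],[0,0,0,0.016,-0.002,-0.13,1.0],[0,0,0,-0.04,0.0,-0.14,1.0],[0,0,0,-0.1,0.0,-0.14,1.0],[0,0,0,-0.16,0.0,-0.14,1.0],[0,0,0,-0.22,0.0,-0.14,1.0],[0,0,0,-0.28,0.0,-0.14,1.0]])

```text
time: 21.65
ee_pos: [434.8, -350.6, 373.3]
tool_rot: [180.0, 0.1, 41.9]
ft_force: [0.7, -0.5, 0.4]
finger_gap: -0.2
```

>>> drive_tool(plan=[[0,0,0,-0.04,0.02,0,1.0],[0,0,0,-0.07,0.05,0,1.0],[0,0,0,-0.1,0.08,0,1.0],[0,0,0,-0.1,0.11,0,1.0],[0,0,0,-0.1,0.11,0,1.0],[0,0,0,-0.1,0.11,0,1.0],[0,0,0,-0.1,0.11,0,1.0],[0,0,0,-0.1,0.11,0,1.0],[0,0,0,-0.1,0.11,0,1.0],[0,0,0,-0.1,0.11,0,1.0]])

```text
time: 22.9
ee_pos: [435.4, -497.9, 373.4]
tool_rot: [180.0, 0.0, 41.9]
ft_force: [-0.3, 0.4, -0.2]
finger_gap: 0.1
```

```bash
python3 st.py; python3 - <<'E'
from h import *
a=viewer.grab_frame('top');b=viewer.grab_frame('side')
k=dict(fx=5,fy=5,interpolation=cv2.INTER_CUBIC)
A=cv2.resize(a[110:230,225:305],None,**k);B=cv2.resize(b[140:260,165:245],None,**k)
cv2.imwrite('pics/c10.png',np.hstack([A,B])); cv2.imwrite('pics/top_end.png',a);cv2.imwrite('pics/side_end.png',b)
# expected knob px for theta
p=np.array([575.5,-116,np.radians(166.3)])
for t in(.7,.8,.9,1.0):
    P=fx(p,[(-69,50*np.sin(t),35.5+50*np.cos(t))])
    qa=proj('top',P)[0];qb=proj('side',P)[0]
    print(t,'top crop',(qa[1]-225)*5,(qa[0]-110)*5,'side crop',(qb[1]-165)*5+400,(qb[0]-140)*5)
for P in[(6,-11,40),(72,-11,40),(72,11,40),(6,11,40)]:
    qa=proj('top',fx([573.85,-117,2.902],[P]))[0]; print(P,'mod top crop',(qa[1]-225)*5,(qa[0]-110)*5)
E
```

```text
22.9 [ 435.43 -497.86  373.41] [179.99   0.    41.94] F [-0.25  0.38 -0.2 ] gap 0.12895917870552162 tip 173.4 fix xy [[ 45.64 404.17]]
0.7 top crop 296.851182526531 147.57146004116933 side crop 590.7611169649533 142.71077937366272
0.8 top crop 303.9412274393388 150.72241734879555 side crop 593.9510233463795 147.1242914585467
0.9 top crop 310.21948684980913 153.8094770441414 side crop 596.85096996229 152.432522929996
1.0 top crop 315.62557399010956 156.79970169499413 side crop 599.4374947528444 158.57502083577316
(6, -11, 40) mod top crop 172.48700683583024 289.9293478979416
(72, -11, 40) mod top crop 139.34998233424452 420.6752655486531
(72, 11, 40) mod top crop 183.23668238755062 431.7094600009665
(6, 11, 40) mod top crop 216.21539544794587 300.8058451802421
```

The picture limit is reached, so I'll do the final check numerically: the knob's and the module's position from both cameras.

```bash
python3 - <<'E'
from h import *
np.set_printoptions(precision=1,suppress=True)
a=cv2.imread('pics/top_end.png');a0=cv2.imread('pics/top0.png');b=cv2.imread('pics/side_end.png')
g=cv2.cvtColor(a,cv2.COLOR_BGR2GRAY)
pt=np.array([573.85,-117,2.902]);ps=np.array([577,-114.2,2.904])
def blob(img,n,p,P,rad,thr):
    g=cv2.cvtColor(img,cv2.COLOR_BGR2GRAY); c=proj(n,fx(p,[P]))[0]
    m=(g<thr).astype(np.uint8); roi=np.zeros_like(m); cv2.circle(roi,(int(round(c[1])),int(round(c[0]))),rad,1,-1); m*=roi
    N,L,S,C=cv2.connectedComponentsWithStats(m); i=1+S[1:,4].argmax(); return c,C[i][::-1],S[i]
th=1.0; K=(-69,50*np.sin(th),35.5+50*np.cos(th))
c,m,s=blob(a,'top',pt,K,9,60); print('top knob expected',c,'seen',m,s)
W=inv(pt,[atz('top',m,K[2]+2)]); print(' fixture xy at z 64:',W)
c,m,s=blob(b,'side',ps,K,7,50); print('side knob expected',c,'seen',m,s)
for nm in('top','side'):
    viewer.grab_frame(nm)
    print(nm,'nets knob',[(x['pixel'],round(x['confidence'],2)) for x in viewer.boxes_of(nm,'knob')])
# module
q=proj('top',fx(pt,[(-16,-12,40),(-16,28,40),(77,28,40),(77,-12,40)]))
m=(g<90).astype(np.uint8);roi=np.zeros_like(m);cv2.fillPoly(roi,[np.round(q[:,::-1]).astype(np.int32)],1)
m=cv2.morphologyEx(m*roi,cv2.MORPH_OPEN,np.ones((2,2)));m=cv2.morphologyEx(m,cv2.MORPH_CLOSE,np.ones((5,5)))
N,L,S,C=cv2.connectedComponentsWithStats(m);i=1+S[1:,4].argmax()
rc=np.argwhere(L==i);W=inv(pt,np.array([atz('top',x,39) for x in rc])).astype(np.float32)
print('module',len(rc),cv2.minAreaRect(W),W.mean(0))
# brass shoe: yellow
hsv=cv2.cvtColor(a,cv2.COLOR_BGR2HSV);y=cv2.inRange(hsv,(15,90,90),(35,255,255));rc=np.argwhere(y)
W=inv(pt,np.array([atz('top',x,38.5) for x in rc]));k=(abs(W[:,1])<15)&(abs(W[:,0]+3)<40);print('shoe px',k.sum(),W[k].mean(0))
# bystanders: image change away from the arm and fixture middle
d=(cv2.absdiff(a,a0).max(2)>45).astype(np.uint8)
for nm,P in dict(pad=(-75,-40,13),spare=(-60,-80,8),nest=(45,-75,13),tweezers=(30,75,5)).items():
    c=proj('top',fx(pt,[P]))[0].astype(int);print(nm,c,d[c[0]-8:c[0]+9,c[1]-8:c[1]+9].sum())
for r in range(0,18):print(''.join('#' if v<50 else '+' if v<90 else '.' for v in g[132+r,270:300]))
E
```

```text
top knob expected [142.1 288.6] seen [142.1 288.2] [284 139   9   7  49]
 fixture xy at z 64: [[-68.3  41.3]]
side knob expected [172.  204.1] seen [171.5 210. ] [210 171   1   2   2]
top nets knob [([136.5, 235.8], 0.55), ([141.1, 285.7], 0.5)]
side nets knob [([173.4, 206.2], 0.59)]
module 210 ((40.35981369018555, 1.2153034210205078), (63.51853942871094, 19.509952545166016), 0.10371310263872147) [40.3  1.3]
shoe px 6 [ 4.5 -2.1]
pad [135 256] 0
spare [137 239] 0
nest [178 230] 0
tweezers [187 290] 0
..............................
..............................
..............................
..............................
..............................
.+++..........................
+++++.........................
++++.............+###.........
..++..........+#######+.......
..............#########+......
.............+#########+......
..............+########.......
...............+######+.......
................#####++.......
......+++......+++............
......++++....................
+++..++++++...................
####+++++.+...................
```

```bash
python3 - <<'E'
from h import *
np.set_printoptions(precision=0,suppress=True,linewidth=200)
pt=np.array([573.85,-117,2.902])
for f in('top0','top_end'):
    g=cv2.cvtColor(cv2.imread(f'pics/{f}.png'),cv2.COLOR_BGR2GRAY)
    ys=np.arange(-34,40,1.0); v=[]
    for y in ys:
        q=proj('top',fx(pt,[(x,y,40) for x in np.arange(14,64,1.)])).astype(np.float32)
        v.append(cv2.remap(g,q[:,1:2].copy(),q[:,0:1].copy(),cv2.INTER_LINEAR).mean())
    print(f);print(np.c_[ys,v].T.reshape(2,-1))
    xs=np.arange(-24,95,2.);v=[cv2.remap(g,q[:,1:2].copy(),q[:,0:1].copy(),cv2.INTER_LINEAR).mean() for x in xs for q in [proj('top',fx(pt,[(x,y,40) for y in np.arange(-5,10,1.)])).astype(np.float32)]]
    print(np.c_[xs,v].T)
E
```

```text
top0
[[-34. -33. -32. -31. -30. -29. -28. -27. -26. -25. -24. -23. -22. -21. -20. -19. -18. -17. -16. -15. -14. -13. -12. -11. -10.  -9.  -8.  -7.  -6.  -5.  -4.  -3.  -2.  -1.   0.   1.   2.   3.   4.
    5.   6.   7.   8.   9.  10.  11.  12.  13.  14.  15.  16.  17.  18.  19.  20.  21.  22.  23.  24.  25.  26.  27.  28.  29.  30.  31.  32.  33.  34.  35.  36.  37.  38.  39.]
 [197. 197. 197. 194. 189. 180. 167. 160. 164. 171. 178. 184. 186. 182. 174. 171. 174. 178. 183. 186. 185. 182. 178. 178. 187. 195. 194. 184. 165. 134. 100.  78.  71.  75.  84.  96. 110. 124. 132.
  137. 135. 128. 119. 108.  94.  81.  75.  77.  90. 111. 135. 160. 182. 196. 201. 201. 202. 202. 201. 200. 196. 191. 183. 174. 171. 177. 187. 194. 198. 199. 199. 200. 200. 201.]]
[[-24. -22. -20. -18. -16. -14. -12. -10.  -8.  -6.  -4.  -2.   0.   2.   4.   6.   8.  10.  12.  14.  16.  18.  20.  22.  24.  26.  28.  30.  32.  34.  36.  38.  40.  42.  44.  46.  48.  50.  52.
   54.  56.  58.  60.  62.  64.  66.  68.  70.  72.  74.  76.  78.  80.  82.  84.  86.  88.  90.  92.  94.]
 [171. 162. 146. 162. 192. 200. 186. 14
[... 936 characters left out ...]
3. 204. 203. 202. 198. 192. 184. 176. 173. 180. 189. 196. 200. 201. 202. 202. 203. 203.]]
[[-24. -22. -20. -18. -16. -14. -12. -10.  -8.  -6.  -4.  -2.   0.   2.   4.   6.   8.  10.  12.  14.  16.  18.  20.  22.  24.  26.  28.  30.  32.  34.  36.  38.  40.  42.  44.  46.  48.  50.  52.
   54.  56.  58.  60.  62.  64.  66.  68.  70.  72.  74.  76.  78.  80.  82.  84.  86.  88.  90.  92.  94.]
 [ 73. 101. 137. 161. 170. 168. 167. 168. 168. 167. 169. 171. 170. 170. 155. 115.  68.  55.  53.  54.  57.  58.  57.  56.  54.  58.  72.  90.  99.  93.  81.  69.  63.  72. 106. 132. 141. 141. 139.
  141. 128. 100.  84.  86.  81.  66.  61.  81. 147. 181. 177. 165. 171. 181. 153. 108.  97. 114. 152. 187.]]
```

```bash
python3 -c "
from workcell import job_done; print(job_done())"
```

```text
the job is handed in; nothing more can be done
None
```

The module is located and clamped, and the job was handed in at about 23 s on the robot's clock.

**What I did**
1. With the plunger still back, I pushed the module flat against the side rail, using the sides of both fingertips at once. I stopped when the rail pushed back with about 7 N.
2. With the fingers shut, I pushed the ball handle along the slot from behind. The force settled at about 5 N, as expected with the module against the stop.
3. I swung the handle round the corner to the end of the cross slot, where it resisted with about 10 N. Then I moved the arm clear.

**Last checks, from pictures taken with the arm withdrawn**
- **Handle:** the top camera puts the ball at about x = -68, y = 41 mm of the fixture; locked should be -69, 42. The side camera's network also found it within about 2 pixels of the expected spot.
- **Module:** its ends are at about x = 6 and 71 mm, so it is at the stop. Its long edges are at about y = -12 and +9 mm, so it is at the rail with no gap visible, and it is about 0.1° askew.
- **Things around the fixture:** the top view shows no change where the pad, spare module, spare nest and tweezers lie. I did not compare the tape and scanner with their starting pictures, but the arm never went near them.

**What disagreed**
- The two cameras placed the fixture about 3 mm apart, so I used the average and felt for contact.
- Fitting a box to the module's dark pixels put it at y = +1.3 mm, but the edge profile put it at about -1.4 mm. Both are within calibration error of zero.
- A simple dark-spot search for the knob in the side picture found nothing usable.
- I had reached the picture limit, so I made the final checks from pixel values and could not view the last pictures.

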